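Fill the dessert tray and hold the dusting stencil over it

ROBOT

A 7-joint arm with a two-finger parallel gripper is mounted at the origin on the work surface. World frame = base frame: x ahead of the robot, y to its left, z up, the work surface at z = 0. Lengths are in m, angles in rad, forces in N, time in s.
With the tool pointing down it reaches from about 0.425 to 0.925 m from the base axis. Payload 6.8 kg.
Tool frame: the origin (TCP) lies midway between the tips of the shut fingers; the grasp point (between the pads) lies 19 mm behind it (r.grip_depth is the distance from the TCP to the grasp point, in m); z points along the fingers, y is the line along which they close (so a half turn about z gives the same grasp; the last joint's range is limited). The gripper opens to 85 mm and grips with 20 to 120 N. Pads are 22 mm wide; open, the fingers measure 114 mm over their backs; the gripper's body (76 mm by 85 mm) begins 54 mm behind the grasp point. The pads swing forward as they close: fully open they stand 13 mm farther back than shut.
Start: joints at [-1.258, 0.477, 0.022, 1.555, -0.011, 1.109, -0.083], TCP at [0.276, 0.616, 0.231] pointing down, gripper open.
Joint ranges: [-2.96, 2.96], [-0.34, 2.1], [-1.41, 1.46], [0.24, 2.44], [-1.37, 4.51], [0.17, 1.92], [-2.96, 2.96]. Speed limits (rad/s): [2.39, 2.39, 3.14, 3.14, 3.14, 3.14, 3.14].

INTERFACE

Orientations are given as a rotation vector (axis times angle).
In Python, from bench import telemetry, grab_frame, calibration, order, silhouettes, r gives the robot as it stands.
- The arm moves only by the tool apply_moves, never from a script. Its argument "moves" is a list of rows, each a list of 7 numbers: the turn, a rotation vector about the tool's x, y, z scaled (see below), then the shift along the tool's x, y, z scaled (see below), then the opening, from -1 (shut) to 1 (fully open). A call has exactly 8 rows; each row shifts and turns the commanded pose from where the row before left it, along the tool's axes as they then stand; what a row does not reach is not made up. The controller multiplies each number of a shift by 1000 mm and each number of a turn by 6 degrees. A row lasts 1/12 s, in which the tool goes at most 41.7 mm and 7.16 degrees, less where a joint would pass 70% of its speed; a pose out of reach is approached as far as the arm can. A call with a number of a shift or a turn outside -1 to 1 is refused whole. A call with a gripper value outside its range is refused whole. The fingers move at their own pace and stop on an object; "grip_force" is the grip in N (left out, the last holds). Time passes only in rows, so rows that do not move let the fingers close, or fill a call up. It gives the time, the measured TCP pose, the force, the opening and the grip force at its end, in the units of the state.
- telemetry.get_obs(): the state, without advancing time (a new reading comes with each control period).
- grab_frame(name): name is "scene" or "top" or "wrist"; returns the picture (384x512x3 uint8, blue, green, red); there is no depth.
- calibration(name): a dict with "fx", "fy", "cx", "cy" (pixels), "k1" (the pictures are not rectified: a ray, as slopes to the right and down, at radius r is drawn at 1 + k1 r^2 times it, then the intrinsics apply), "world_from_camera" (4x4, takes a point from camera to world coordinates); the wrist camera has in their place "mount" (4x4, takes a point from camera to tool coordinates, whose origin is the TCP and whose axes are the flange's). Camera axes: x right, y down, z forward; pixel columns grow to the right and rows downward; lengths in m; the calibration is good to about 2 mm. A picture is of the moment at which its call begins: read the wrist's pose just before it. calibration takes no time and is no camera call.
- order.hand_in(): hands the job in; it is judged then, once.
Trained networks look in the newest picture that a camera, given by its name, has taken for a name from the list of things; names that differ only in an ending like _2 or _b are one class to them, and where a whole thing is asked for, a point or a joint stands for the part that bears it (a point fixed in the world has none). Each returns a list of dicts, best first, with "p" (0 to 1); they miss things now and then, are a little off and sometimes report something else, mostly with a low value. They report only what shows in the picture. A call takes as long as a camera call.
- silhouettes(thing, camera): "mask" (384x512 bool, what is visible of it) and "extent" ([centre column, centre row, width, height] in pixels, round what is visible of it).
The state is a dict: "clock": time; "joints": joint angles; "qvel": joint speeds; "tau": joint torques, N m; "tcp_pos": TCP position; "orientation": TCP orientation; "contact_force": force on the tool from outside, world axes, zero at the start; "moment": the same for the moment, N m; "grip_width": finger opening in m; "gripper_force": force on a finger pad.
Only numpy, scipy, OpenCV 4.12 (cv2) and the standard library are available. Lean on these libraries where they do the work, as an engineer would, in place of code of your own. Each camera call takes 0.05 s, during which the arm holds its last target. There are 200 camera calls.

TASK

Bring the two loose dessert pots across the pastry case, kept upright, and set them down without dropping them in the two free places of the wooden tray, so that all four pots stand flat in their row. Then take up the dark steel dusting stencil, bring it across the case and stop with it hovering level about 15 mm above the pots, square over the tray with one cut-out above each pot, and finish while still holding it there, motionless, ready for the cocoa. Never let the stencil touch a pot or the tray, never touch the case, and leave the shaker, the syrup bottle and the mug where they are.

Things in the scene. Friction and masses are not known exactly. Their poses are not given: they have to be found in the camera images.
- tray: Fixed narrow open plywood tray, outside 248 x 69 x 28 mm high, walls and floor 4 mm. Origin: centre of its underside, on the counter; x along its length, z up. It holds a row of four pots, centres at x = -90, -30, 30, 90 mm; the first and third are already in, loose. Pots stand well above the low walls: rims 66 mm above the counter.
- free_inner (a point): Floor of the free place between the two packed pots (tray x = -30 mm, 4 mm above the counter), centre. About 64 mm of room along the tray, 61 mm across.
- free_end (a point): Floor of the free place at the tray's end (tray x = 90 mm, 4 mm above the counter), centre. About 62 mm of room along the tray, 61 mm across.
- round_pot: Loose round glass pot showing brown and cream layers, diameter 56 mm (foot bevelled to 48 mm), 62 mm tall, filled to the rim with cream, about 0.22 kg. Stands on the counter right of the case. Origin: centre of its underside, z up. Either loose pot may go in either free place.
- square_pot: Loose square teal stoneware pot, 56 x 56 mm (foot bevelled to 48 mm), 62 mm tall, filled to the rim with cream, about 0.26 kg. Stands on the counter right of the case, turned up to 0.5 rad. Origin: centre of its underside, x and y square to its sides, z up. It fits the tray only with its sides parallel to the tray's. Either pot may go in either free place.
- packed_round: Round glass pot like the loose one, already in the tray, loose in its place. Origin: centre of its underside.
- packed_square: Square teal pot like the loose one, already in the tray, loose in its place. Origin: centre of its underside.
- stencil: Loose dark steel stencil lying flat right of the case: plate 250 x 76 x 3 mm, four 42 mm cut-outs with snowflake bars along its x axis, spaced like the pots. Across its middle stands a wooden fin grip 12 mm thick (x), 60 mm long (y), top 50 mm above the underside. Origin: centre of its underside, z up. Same either way round, balanced at the grip, about 0.18 kg.
- case: Fixed closed clear acrylic pastry case with aluminium edges on a wooden board, 420 mm (x) x 130 mm (y) x 150 mm high, standing between the stencil and loose pots (right, -y) and the tray (left, +y). Origin: centre of its underside.
- shaker: Bystander: steel cocoa shaker, diameter 66 mm, 114 mm tall, beyond the tray. Origin: centre of its underside.
- syrup: Bystander: amber glass syrup bottle, diameter 62 mm, 190 mm tall, on the right beyond the loose pots. Origin: centre of its underside.
- mug: Bystander: white mug, diameter 76 mm, 85 mm tall, handle to its +y, on the right beyond the stencil. Origin: centre of its underside.

How it is judged:
On the way, in this order (a step that is already met when the one before it is completed fails the run):
1. all four pots stand flat in the tray's row, released (x of round_pot in the frame of tray between -0.098 and 0.098 m and y of round_pot in the frame of tray between -0.006 and 0.006 m and z of each of round_pot, square_pot, packed_round, packed_square in the frame of tray below 0.009 m and angle between each of round_pot, square_pot, packed_round, packed_square's own z axis and vertical below 0.08 rad and x of square_pot in the frame of tray between -0.098 and 0.098 m and y of square_pot in the frame of tray between -0.006 and 0.006 m and x of packed_round in the frame of tray between -0.098 and 0.098 m and y of packed_round in the frame of tray between -0.006 and 0.006 m and x of packed_square in the frame of tray between -0.098 and 0.098 m and y of packed_square in the frame of tray between -0.006 and 0.006 m and contact force between each of round_pot, square_pot and the fingers below 0.3 N and linear speed of each of round_pot, square_pot below 0.02 m/s), for 0.2 s.
2. the stencil is lifted in the gripper (height (world z) of stencil above 0.06 m and contact force between stencil and the fingers above 1 N), for 0.2 s.
At the end, for the whole second after the job is handed in: Four pots flat and upright in the tray (within 5 mm of its floor); stencil still, in the fingers, touching nothing else, underside 4 to 26 mm above the rims, centred on the tray within 10 mm along and across, in line within 0.09 rad, level within 0.07 rad (x of round_pot in the frame of tray between -0.098 and 0.098 m and y of round_pot in the frame of tray between -0.006 and 0.006 m and z of each of round_pot, square_pot, packed_round, packed_square in the frame of tray below 0.009 m and angle between each of round_pot, square_pot, packed_round, packed_square's own z axis and vertical below 0.08 rad and x of square_pot in the frame of tray between -0.098 and 0.098 m and y of square_pot in the frame of tray between -0.006 and 0.006 m and x of packed_round in the frame of tray between -0.098 and 0.098 m and y of packed_round in the frame of tray between -0.006 and 0.006 m and x of packed_square in the frame of tray between -0.098 and 0.098 m and y of packed_square in the frame of tray between -0.006 and 0.006 m and x of stencil in the frame of tray between -0.01 and 0.01 m and y of stencil in the frame of tray between -0.01 and 0.01 m and z of stencil in the frame of tray between 0.07 and 0.092 m and angle between the x axis of stencil and the x axis of tray, either way round below 0.09 rad and angle between stencil's own z axis and vertical below 0.07 rad and linear speed of stencil below 0.015 m/s and angular speed of stencil below 0.1 rad/s and contact force between stencil and the fingers above 1 N and contact force between stencil and round_pot below 0.1 N and contact force between stencil and square_pot below 0.1 N and contact force between stencil and packed_round below 0.1 N and contact force between stencil and packed_square below 0.1 N and contact force between stencil and tray below 0.1 N and contact force between stencil and case below 0.1 N and contact force between stencil and shaker below 0.1 N and contact force between stencil and syrup below 0.1 N and contact force between stencil and mug below 0.1 N); the arm keeps its last pose, push and grip.
It fails at once if the stencil touched a pot or the tray (contact force between stencil and round_pot above 0.5 N or contact force between stencil and square_pot above 0.5 N or contact force between stencil and packed_round above 0.5 N or contact force between stencil and packed_square above 0.5 N or contact force between stencil and tray above 0.5 N).
It fails at once if the pastry case was hit (contact force between case and anything else above 1 N).
It fails at once if a pot was tipped (angle between any of round_pot, square_pot, packed_round, packed_square's own z axis and vertical above 0.35 rad).
It fails at once if a pot was dropped (fell freely by more than about 10 mm) ((contact force between round_pot and the fingers below 0.2 N and linear speed of round_pot above 0.45 m/s) or (contact force between square_pot and the fingers below 0.2 N and linear speed of square_pot above 0.45 m/s)).
It fails at once if the shaker, bottle or mug was shifted by more than 20 mm or tipped (distance of any of shaker, syrup, mug from where it was at the start of the episode above 0.02 m or angle between any of shaker, syrup, mug's own z axis and vertical above 0.3 rad).
It also fails if it takes over 72 s, if anything falls off the work surface, if the arm or the gripper's body presses on something with over 40 N, if the wrist force passes 120 N, or if a joint passes its speed limit or range.

## Working session

There is one attempt and no reset: what is moved stays moved. The work goes in short steps, Python scripts to look and compute and a tool call to move; the robot and the scene stay as the last step left them, time stands still between calls to the robot, and variables do not carry over. Pictures are saved under pics/ and viewed, at most 10 in all, crops included, and the job is handed in when it is done.

Besides the shell and the picture viewer there is one more tool, called after "Emit:" as name(argument=value, ...), one argument or row to a line, values as JSON. apply_moves: Moves the arm, as the interface text tells. Its arguments: {"type":"object","properties":{"moves":{"type":"array"},"grip_force":{"type":"number"}},"required":["moves"]}

```bash
ls; mkdir -p pics
python3 - <<'E'
from bench import telemetry, grab_frame, calibration, order, silhouettes, r
import cv2,numpy as np
o=telemetry.get_obs();print(o)
print(r.grip_depth)
for n in("scene","top","wrist"):
    c=calibration(n);print(n,c)
a=grab_frame("scene");b=grab_frame("top")
cv2.imwrite("pics/s.png",a);cv2.imwrite("pics/t.png",b)
E
```

```text
pics
{'clock': 0.0, 'joints': array([-1.25808336,  0.47781895,  0.02237194,  1.55644951, -0.01145955,
        1.10932098, -0.0830768 ]), 'qvel': array([ 0.00035533,  0.00017441,  0.00164214,  0.00035223, -0.00065532,
        0.00097275, -0.00047925]), 'tau': array([ 6.77499957e-04, -5.96455514e+01,  1.60904914e+00, -2.81187683e+01,
        1.26286913e-02,  9.34277923e-03,  7.63106016e-06]), 'tcp_pos': array([0.27553835, 0.61554599, 0.23031455]), 'orientation': array([-6.56049951e-01, -3.07212082e+00,  2.91766791e-03]), 'contact_force': array([-0.29017073,  0.03759791,  0.32520701]), 'moment': array([-0.04787377, -0.02623683, -0.0549017 ]), 'gripper_force': 0.0, 'grip_width': 0.08482509974989666}
0.0187
scene {'fx': 451.658769767267, 'fy': 451.658769767267, 'cx': 256.08519349621463, 'cy': 188.90558578639008, 'k1': -0.05766972701329867, 'world_from_camera': array([[-0.79647985,  0.50188525, -0.33724033,  1.01529805],
       [ 0.60448745,  0.67441898, -0.42397401,  0.52506526],
       [ 0.01465497, -0.54154431, -0.84054446,  1.1220025 ],
       [ 0.        ,  0.        ,  0.        ,  1
[... 205 characters left out ...]
 0.1697441 ,  0.40555125],
       [-0.99987642,  0.01349338, -0.00806716, -0.03829955],
       [ 0.00565879, -0.16984144, -0.98545515,  1.02297379],
       [ 0.        ,  0.        ,  0.        ,  1.        ]])}
wrist {'fx': 280.9610889944132, 'fy': 280.9610889944132, 'cx': 260.31863415275933, 'cy': 192.28117349854747, 'k1': -0.007246169293073983, 'mount': array([[-1.65558661e-04, -9.61062610e-01, -2.76330659e-01,
         7.01560955e-02],
       [ 9.99999635e-01, -3.90756332e-04,  7.59896496e-04,
        -1.29820366e-04],
       [-8.38286065e-04, -2.76330432e-01,  9.61062323e-01,
        -1.42547374e-01],
       [ 0.00000000e+00,  0.00000000e+00,  0.00000000e+00,
         1.00000000e+00]])}
```

View pics/s.png

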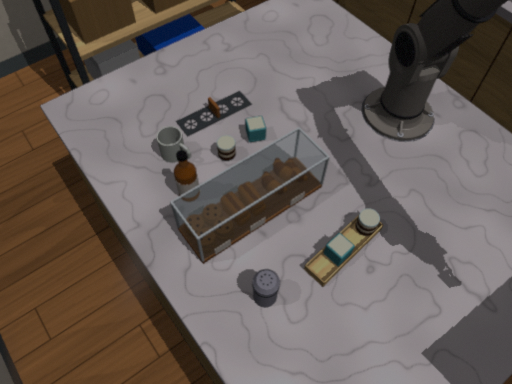

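View pics/t.png

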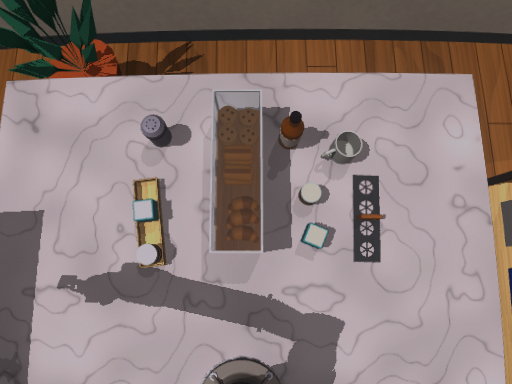

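The scene and top views show the layout. The tray is on the left at top-view pixel (150,222), with packed round at (149,254), packed square at (144,210) and free places at about (148,188) and (152,233). The loose pots are at (311,194) and (315,235), and the stencil is at (367,218).

```bash
cat > h.py <<'E'
from bench import telemetry, grab_frame, calibration, order, silhouettes, r
import cv2,numpy as np
from scipy.optimize import minimize
from scipy.spatial.transform import Rotation as R
S=4
def wfc(n,o=None):
    c=calibration(n)
    if n!="wrist": return c,c["world_from_camera"]
    o=o or telemetry.get_obs();T=np.eye(4);T[:3,:3]=R.from_rotvec(o["orientation"]).as_matrix();T[:3,3]=o["tcp_pos"]
    return c,T@c["mount"]
def proj(cam,P):
    c,T=cam;q=(P-T[:3,3])@T[:3,:3];s=q[:,:2]/q[:,2:];s=s*(1+c["k1"]*(s**2).sum(1,keepdims=True))
    return s*[c["fx"],c["fy"]]+[c["cx"],c["cy"]]
def box(a,b,z0,z1,cx=0): return np.array([[cx+i*a/2,j*b/2,z] for i in(-1,1) for j in(-1,1) for z in(z0,z1)])
def cyl(d0,d1,z0,z1,cx=0):
    t=np.linspace(0,2*np.pi,32,endpoint=False)
    return np.vstack([np.c_[cx+d*np.cos(t)/2,d*np.sin(t)/2,0*t+z] for d,z in((d0,z0),(d1,z0+.004),(d1,z1))])
sq=lambda cx=0,z=0:np.vstack([box(.048,.048,z,z+.062,cx),box(.056,.056,z+.004,z+.062,cx)])
M={"round_pot":[cyl(.048,.056,0,.062)],"square_pot":[sq()],"packed_round":[cyl(.048,.056,0,.062)],"packed_square":[sq()],
"stencil":[box(.25,.076,0,.003),box(.012,.06,.003,.05)],"case":[box(.42,.13,0,.15)],
"shaker":[cyl(.066,.066,0,.114)],"syrup":[cyl(.062,.062,0,.1)],"mug":[cyl(.076,.076,0,.085)],
"tray":[box(.248,.069,0,.028),cyl(.048,.056,.004,.066,-.09),sq(.03,.004)]}
def place(P,p,z=0):
    c,s=np.cos(p[2]),np.sin(p[2]);return np.c_[P[:,0]*c-P[:,1]*s+p[0],P[:,0]*s+P[:,1]*c+p[1],P[:,2]+z]
def render(cam,name,p,z=0):
    m=np.zeros((384*S,512*S),np.uint8)
    for P in M[name]:
        h=cv2.convexHull(((proj(cam,place(P,p,z))+.5)*S-.5).astype(np.float32));cv2.fillConvexPoly(m,np.round(h).astype(np.int32),1)
    return m
def fit(name,views,p0,z=0):
    """views: list of (cam,mask)"""
    big=[(c,cv2.resize(m.astype(np.float32),None,fx=S,fy=S)>.5) for c,m in views]
    def cost(p):
        t=0
        for c,b in big:
            m=render(c,name,p,z)>0;t+=1-(m&b).sum()/max(1,(m|b).sum())
        return t/len(big)
    best=None
    for dy in (0,.3,-.3):
        sx=np.array([p0+d for d in ([0,0,dy],[.02,0,dy],[0,.02,dy],[0,0,dy+.25])])
        q=minimize(cost,sx[0],method="Nelder-Mead",options=dict(initial_simplex=sx,xatol=2e-4,fatol=1e-4,maxiter=150))
        if best is None or q.fun<best.fun:best=q
    return best.x,best.fun
def seen(name,cam):
    """mask and score; tray includes the packed pots"""
    l=silhouettes(name,cam)
    return (l[0]["mask"],l[0]["p"]) if l else (None,0)
def ray(cam,uv,z):
    c,T=cam;s=(np.array(uv,float)-[c["cx"],c["cy"]])/[c["fx"],c["fy"]];u=s.copy()
    for _ in range(8):u=s/(1+c["k1"]*(u@u))
    d=T[:3,:3]@[*u,1];return T[:3,3]+d*(z-T[2,3])/d[2]
E
python3 - <<'E'
from h import *
cams={n:wfc(n) for n in("scene","top")}
for n in cams: grab_frame(n)
g={"round_pot":(311,194),"square_pot":(315,235),"packed_round":(149,254),"packed_square":(144,210),"tray":(150,222),"stencil":(367,218),"case":(238,172),"shaker":(153,128),"syrup":(290,132),"mug":(348,146)}
mk={}
for n in g:
    for c in cams:
        for d in silhouettes(n,c):
            e=d["extent"]
            if d["p"]>.3: mk.setdefault((n,c),[]).append(d)
for n,uv in g.items():
    p=ray(cams["top"],uv,.03);p0=np.array([p[0],p[1],0])
    V={}
    for c in cams:
        pu=proj(cams[c],p[None])[0]
        ds=[d for d in mk.get((n,c),[]) if np.hypot(*(np.array(d["extent"][:2])-pu))<25]
        if ds:V[c]=ds[0]["mask"].astype(bool)
    if n=="tray":
        for c in V:
            for k in("packed_round","packed_square"):
                for d in mk.get((k,c),[]):
                    if np.abs(np.array(d["extent"][:2])-proj(cams[c],p[None])[0]).max()<60: V[c]|=d["mask"]
    z=.004 if "packed" in n else 0
    out=[fit(n,[(cams[c],V[c])],p0,z) for c in V]+([fit(n,[(cams[c],V[c]) for c in V],p0,z)] if len(V)==2 else [])
    print(n,list(V),*[(np.round(x,4),round(f,3)) for x,f in out],sep="  ")
E
```

```text
round_pot  ['scene', 'top']  (array([ 0.5586, -0.1994, -0.1874]), np.float64(0.083))  (array([ 0.5591, -0.1998,  0.2445]), np.float64(0.047))  (array([ 0.5588, -0.1994,  0.4166]), np.float64(0.067))
square_pot  ['scene', 'top']  (array([ 0.4422, -0.2055, -0.4543]), np.float64(0.119))  (array([ 0.4461, -0.2073, -0.4229]), np.float64(0.055))  (array([ 0.4444, -0.2068, -0.4107]), np.float64(0.109))
packed_round  ['scene', 'top']  (array([ 0.3999,  0.2442, -0.1078]), np.float64(0.049))  (array([0.3998, 0.2445, 0.5181]), np.float64(0.03))  (array([0.3999, 0.2444, 0.1043]), np.float64(0.042))
packed_square  ['scene', 'top']  (array([0.5186, 0.258 , 0.1772]), np.float64(0.112))  (array([0.5203, 0.2574, 0.0926]), np.float64(0.069))  (array([0.5205, 0.2578, 0.1302]), np.float64(0.096))
tray  ['scene', 'top']  (array([0.4914, 0.2559, 0.1112]), np.float64(0.038))  (array([0.4885, 0.2545, 0.106 ]), np.float64(0.074))  (array([0.4903, 0.2549, 0.1106]), np.float64(0.059))
stencil  ['scene', 'top']  (array([ 0.495 , -0.3639, -0.0289]), np.float64(0.2))  (array([ 0.4929, -0.3658, -0.0569]), np.float64(0.202))  (array([ 0.4936, -0.3651, -0.0486]), np.float64(0.212))
case  ['scene']  (array([ 0.6115,  0.001 , -0.0147]), np.float64(0.012))
shaker  ['scene', 'top']  (array([0.7449, 0.2331, 0.6027]), np.float64(0.094))  (array([0.7408, 0.2286, 1.0689]), np.float64(0.153))  (array([0.7439, 0.2317, 0.4468]), np.float64(0.13))
syrup  ['scene', 'top']  (array([ 0.7159, -0.1834,  0.8998]), np.float64(0.242))  (array([ 0.7338, -0.1499,  0.0135]), np.float64(0.142))  (array([ 0.7311, -0.15  , -0.2766]), np.float64(0.291))
mug  ['scene', 'top']  (array([ 0.6904, -0.3053,  0.4238]), np.float64(0.158))  (array([ 0.6898, -0.3023,  0.0038]), np.float64(0.093))  (array([ 0.6912, -0.3041,  0.0302]), np.float64(0.133))
```

```bash
cat > plan.py <<'E'
import sys,numpy as np
from bench import telemetry
from scipy.spatial.transform import Rotation as R
# usage: plan.py x y z theta [x y z theta ...] : tool-frame shift/turn of each leg, from the measured pose
o=telemetry.get_obs();p=o["tcp_pos"];Q=R.from_rotvec(o["orientation"])
print("t",round(o["clock"],2),"at",np.round(p,4),"theta",round(np.arctan2(*Q.as_matrix()[1::-1,1]),4),"w",round(o["grip_width"],4),"F",np.round(o["contact_force"],1))
for w in np.array(sys.argv[1:],float).reshape(-1,4):
    s,c=np.sin(w[3]),np.cos(w[3]);G=R.from_matrix(np.array([[-s,c,0],[c,s,0],[0,0,-1.]]))
    t=np.degrees((Q.inv()*G).as_rotvec())/6;d=G.inv().apply(w[:3]-p)
    print("turn",np.round(t,2),"then shift",np.round(d,4),"|",round(np.linalg.norm(d)/.035,1),"rows");p=w[:3];Q=G
E
python3 plan.py .5 .15 .25 1.15 .445 -.207 .2 1.15
```

```text
t 1.2 at [0.2757 0.6161 0.2313] theta 1.15 w 0.0854 F [0.3 0.1 0.5]
turn [ 0. -0.  0.] then shift [-0.3951 -0.3339 -0.0187] | 14.8 rows
turn [0. 0. 0.] then shift [-0.0956 -0.3483  0.05  ] | 10.4 rows
```

Emit:
apply_moves(
  moves=[
    [0,0,0,-0.025,-0.021,-0.0012,1],
    [0,0,0,-0.025,-0.021,-0.0012,1],
    [0,0,0,-0.025,-0.021,-0.0012,1],
    [0,0,0,-0.025,-0.021,-0.0012,1],
    [0,0,0,-0.025,-0.021,-0.0012,1],
    [0,0,0,-0.025,-0.021,-0.0012,1],
    [0,0,0,-0.025,-0.021,-0.0012,1],
    [0,0,0,-0.025,-0.021,-0.0012,1],
  ],
  grip_force=40,
)

```text
clock: 1.87
tcp_pos: [0.3902, 0.3796, 0.2412]
orientation: [0.656, 3.072, 0.001]
contact_force: [0.6, 0.2, -0.3]
grip_width: 0.0852
gripper_force: 0.0
```

Emit:
apply_moves(
  moves=[
    [0,0,0,-0.025,-0.021,-0.0012,1],
    [0,0,0,-0.025,-0.021,-0.0012,1],
    [0,0,0,-0.025,-0.021,-0.0012,1],
    [0,0,0,-0.025,-0.021,-0.0012,1],
    [0,0,0,-0.025,-0.021,-0.0012,1],
    [0,0,0,-0.025,-0.021,-0.0012,1],
    [0,0,0,-0.025,-0.021,-0.0012,1],
    [0,0,0,-0.02,-0.021,-0.0012,1],
  ],
)

```text
clock: 2.53
tcp_pos: [0.5001, 0.1461, 0.2509]
orientation: [0.657, 3.071, 0.001]
contact_force: [0.2, 0.4, 0.3]
grip_width: 0.0852
gripper_force: 0.0
```

Emit:
apply_moves(
  moves=[
    [0,0,0,-0.008,-0.0287,0,1],
    [0,0,0,-0.008,-0.0287,0,1],
    [0,0,0,-0.008,-0.0287,0,1],
    [0,0,0,-0.008,-0.0287,0,1],
    [0,0,0,-0.008,-0.0287,0,1],
    [0,0,0,-0.008,-0.0287,0,1],
    [0,0,0,-0.008,-0.0287,0,1],
    [0,0,0,-0.008,-0.0287,0,1],
  ],
)

```text
clock: 3.2
tcp_pos: [0.4633, -0.089, 0.2508]
orientation: [0.656, 3.072, 0.001]
contact_force: [0.5, 0.0, -0.4]
grip_width: 0.0855
gripper_force: 0.0
```

Emit:
apply_moves(
  moves=[
    [0,0,0,-0.008,-0.0287,0.01,1],
    [0,0,0,-0.008,-0.0287,0.01,1],
    [0,0,0,-0.008,-0.0287,0.01,1],
    [0,0,0,-0.008,-0.0287,0.01,1],
    [0,0,0,0,0,0.01,1],
    [0,0,0,0,0,0,1],
    [0,0,0,0,0,0,1],
    [0,0,0,0,0,0,1],
  ],
)

```text
clock: 3.87
tcp_pos: [0.4466, -0.2043, 0.2009]
orientation: [0.653, 3.073, 0.001]
contact_force: [-0.7, -0.5, 1.0]
grip_width: 0.0854
gripper_force: 0.0
```

```bash
cat > look.py <<'E'
import sys
from h import *
# usage: look.py name x y yaw z ... : fit in the wrist picture
o=telemetry.get_obs();im=grab_frame("wrist");cam=wfc("wrist",o)
a=sys.argv[1:]
if a[0].endswith("png"): cv2.imwrite(a.pop(0),im)
for i in range(0,len(a),5):
    n=a[i];x,y,w,z=map(float,a[i+1:i+5]);pu=proj(cam,np.array([[x,y,z+.03]]))[0]
    ds=sorted([d for d in silhouettes(n,"wrist") if d["p"]>.2],key=lambda d:np.hypot(*(np.array(d["extent"][:2])-pu)))
    if not ds: print(n,"unseen");continue
    q,f=fit(n,[(cam,ds[0]["mask"])],np.array([x,y,w]),z)
    print(n,"p",round(ds[0]["p"],2),"ext",np.round(ds[0]["extent"]),"pred",np.round(pu),"fit",np.round(q,4),round(f,3))
E
python3 look.py pics/w1.png square_pot .4444 -.2068 -.42 0 round_pot .559 -.1996 0 0; python3 plan.py
```

```text
square_pot p 0.6 ext [260. 177.  54.  59.] pred [257. 175.] fit [ 0.445  -0.2052 -0.4201] 0.081
round_pot p 0.71 ext [306. 258.  50.  67.] pred [300. 255.] fit [ 0.5624 -0.197  -0.1249] 0.02
t 4.02 at [ 0.4467 -0.2045  0.2011] theta 1.1521 w 0.0861 F [0.4 0.1 0.4]
```

Emit:
apply_moves(
  moves=[
    [0,0,0,0.001,-0.002,0.025,1],
    [0,0,0,0,0,0.025,1],
    [0,0,0,0,0,0.025,1],
    [0,0,0,0,0,0.025,1],
    [0,0,0,0,0,0.025,1],
    [0,0,0,0,0,0.025,1],
    [0,0,0,0,0,0.015,1],
    [0,0,0,0,0,0.008,1],
  ],
)

```text
clock: 4.68
tcp_pos: [0.4437, -0.2058, 0.0259]
orientation: [-0.654, -3.071, -0.001]
contact_force: [-0.7, -0.4, 0.8]
grip_width: 0.0855
gripper_force: 0.0
```

Emit:
apply_moves(
  moves=[
    [0,0,0,0,0,0,0],
    [0,0,0,0,0,0,-1],
    [0,0,0,0,0,0,-1],
    [0,0,0,0,0,0,-1],
    [0,0,0,0,0,0,-1],
    [0,0,0,0,0,0,-1],
    [0,0,0,0,0,0,-1],
    [0,0,0,0,0,0,-1],
  ],
)

```text
clock: 5.35
tcp_pos: [0.4452, -0.207, 0.0286]
orientation: [0.655, 3.07, 0.0]
contact_force: [-1.7, 1.2, 7.0]
grip_width: 0.0554
gripper_force: 44.3
```

```bash
python3 -c "
from h import *
cv2.imwrite('pics/w2.png',cv2.resize(grab_frame('scene')[80:180,180:320],None,fx=4,fy=4))"; python3 plan.py
```

```text
t 5.4 at [ 0.4452 -0.2071  0.0286] theta 1.1502 w 0.0552 F [-0.6  1.3  8.3]
```

View pics/w2.png

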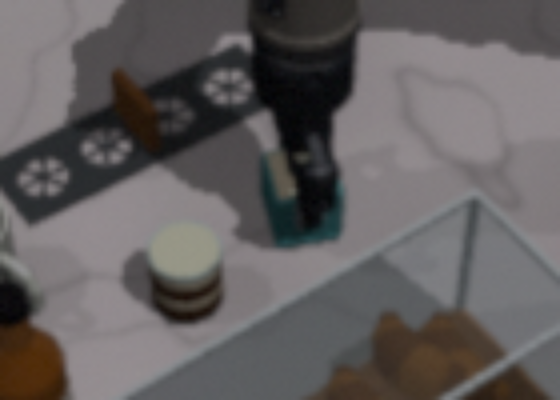

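The square pot is gripped across its sides and still upright. I'll lift it, turn it in line with the tray and carry it over the case.

Emit:
apply_moves(
  moves=[
    [0,0,0,0,0,-0.008,-1],
    [0,0,0,0,0,-0.016,-1],
    [0,0,0,0,0,-0.03,-1],
    [0,0,0,0,0,-0.036,-1],
    [0,0,0,0,0,-0.036,-1],
    [0,0,0,0,0,-0.036,-1],
    [0,0,0,0,0,-0.03,-1],
    [0,0,0,0,0,-0.018,-1],
  ],
)

```text
clock: 6.07
tcp_pos: [0.4447, -0.2076, 0.2413]
orientation: [0.657, 3.068, 0.001]
contact_force: [-0.6, 0.3, -2.4]
grip_width: 0.0552
gripper_force: 43.4
```

Emit:
apply_moves(
  moves=[
    [0,0,-0.4,0,0,0,-1],
    [0,0,-0.8,0,0,0,-1],
    [0,0,-0.8,0,0,0,-1],
    [0,0,-0.8,0,0,0,-1],
    [0,0,-0.8,0,0,0,-1],
    [0,0,-0.8,0,0,0,-1],
    [0,0,-0.66,0,0,0,-1],
    [0,0,0,0,0,0,-1],
  ],
)

```text
clock: 6.73
tcp_pos: [0.4435, -0.2069, 0.2377]
orientation: [0.174, -3.136, -0.0]
contact_force: [0.1, 0.6, -1.1]
grip_width: 0.0554
gripper_force: 43.4
```

```bash
python3 plan.py .4605 .2516 .24 1.681
```

```text
t 6.73 at [ 0.4435 -0.2069  0.2377] theta 1.6818 w 0.0554 F [ 0.1  0.6 -1.1]
turn [ 0.   -0.    0.01] then shift [-0.0673  0.4539 -0.0023] | 13.1 rows
```

Emit:
apply_moves(
  moves=[
    [0,0,0,-0.002,0.012,0,-1],
    [0,0,0,-0.0035,0.024,0,-1],
    [0,0,0,-0.005,0.034,0,-1],
    [0,0,0,-0.005,0.034,0,-1],
    [0,0,0,-0.005,0.034,0,-1],
    [0,0,0,-0.005,0.034,0,-1],
    [0,0,0,-0.005,0.034,0,-1],
    [0,0,0,-0.005,0.034,0,-1],
  ],
)

```text
clock: 7.4
tcp_pos: [0.4527, 0.0369, 0.2378]
orientation: [-0.166, 3.137, 0.0]
contact_force: [1.1, -0.1, -3.3]
grip_width: 0.0556
gripper_force: 43.4
```

Emit:
apply_moves(
  moves=[
    [0,0,0,-0.005,0.034,0,-1],
    [0,0,0,-0.005,0.034,0,-1],
    [0,0,0,-0.005,0.034,0,-1],
    [0,0,0,-0.005,0.034,0,-1],
    [0,0,0,-0.005,0.034,0,-1],
    [0,0,0,-0.005,0.03,0,-1],
    [0,0,0,-0.004,0.018,0,-1],
    [0,0,0,0,0,0,-1],
  ],
)

```text
clock: 8.07
tcp_pos: [0.4626, 0.261, 0.2376]
orientation: [-0.177, 3.136, 0.003]
contact_force: [0.6, -0.0, -2.5]
grip_width: 0.0556
gripper_force: 43.4
```

```bash
python3 look.py pics/w3.png packed_round .4 .2444 0 .004 packed_square .5205 .2575 .1106 .004 tray .4903 .2549 .1106 0;python3 plan.py .4605 .2516 .24 1.681
```

```text
packed_round p 0.73 ext [252. 121.  56.  51.] pred [252. 117.] fit [0.4011 0.2458 0.2279] 0.022
packed_square unseen
tray p 0.87 ext [254. 137.  56.  98.] pred [253. 189.] fit [0.4904 0.2556 0.1069] 0.693
t 8.27 at [0.4634 0.2544 0.2374] theta 1.6772 w 0.055 F [ 0.1 -0.4 -3.1]
turn [-0.01 -0.   -0.04] then shift [ 0.0032 -0.0025 -0.0026] | 0.1 rows
```

View pics/w3.png

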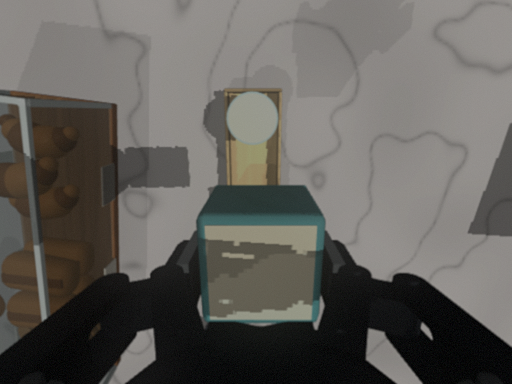

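Picture w3 shows the teal pot held square at (261,255). Beyond it are the tray's near end (columns 224–282) and packed round at (252,117).

Emit:
apply_moves(
  moves=[
    [0,0,0,0.003,-0.0025,0,-1],
    [0,0,0,0,0,0.015,-1],
    [0,0,0,0,0,0.025,-1],
    [0,0,0,0,0,0.025,-1],
    [0,0,0,0,0,0.02,-1],
    [0,0,0,0,0,0.013,-1],
    [0,0,0,0,0,0,-1],
    [0,0,0,0,0,0,-1],
  ],
)

```text
clock: 8.93
tcp_pos: [0.4606, 0.2519, 0.1394]
orientation: [0.168, -3.136, 0.001]
contact_force: [-0.2, -0.6, -1.5]
grip_width: 0.0554
gripper_force: 43.3
```

```bash
python3 - <<'E'
from h import *
grab_frame("wrist");o=telemetry.get_obs();im=grab_frame("wrist");cam=wfc("wrist",o)
cv2.imwrite("pics/w4.png",im)
d=silhouettes("tray","wrist")
m=d[0]["mask"];print(d[0]["extent"])
for r in range(0,200,12):
    c=np.where(m[r])[0]
    if len(c)>10:
        a,b=ray(cam,(c[0],r+.5),.028),ray(cam,(c[-1]+1,r+.5),.028);print(r,c[0],c[-1],np.round(a[:2],4),np.round(b[:2],4))
# line of nominal tray
p0=np.array([.4903,.2549,.1106])
e=place(np.array([[-.124,-.0345,.028],[-.124,.0345,.028],[-.06,.0345,.028],[-.06,-.0345,.028]]),p0)
print(np.round(proj(cam,e),1))
E
python3 plan.py .4605 .2516 .034 1.681
```

```text
[259.1, 134.2, 79.9, 111.2]
84 222 299 [0.3731 0.2103] [0.3659 0.2763]
96 220 298 [0.3829 0.2093] [0.3756 0.2769]
108 221 299 [0.3927 0.2109] [0.3853 0.2792]
144 223 297 [0.4235 0.2148] [0.4163 0.2819]
156 224 297 [0.4343 0.2165] [0.427  0.2835]
168 223 296 [0.4454 0.2163] [0.4381 0.2841]
180 224 296 [0.4567 0.2181] [0.4494 0.2858]
[[218.2  81.3]
 [299.5  81. ]
 [297.1 156.2]
 [221.3 156.4]]
t 9.08 at [0.4616 0.2532 0.1409] theta 1.6791 w 0.0553 F [ 0.2  0.3 -1.9]
turn [ 0.01  0.02 -0.02] then shift [ 0.0013 -0.0015  0.1069] | 3.1 rows
```

View pics/w4.png

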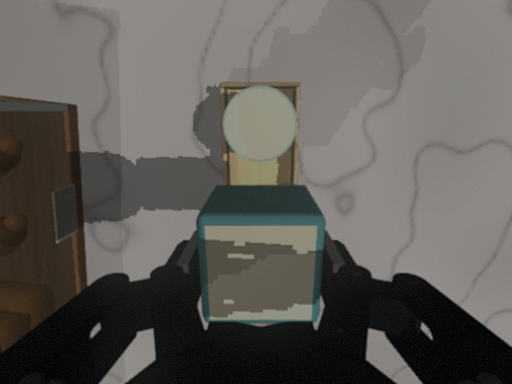

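The pot lines up with the tray centreline: the tray centre column is about 260 and the pot's is 261. Next I'll lower it.

Emit:
apply_moves(
  moves=[
    [0,0,0,0.001,-0.001,0.015,-1],
    [0,0,0,0,0,0.022,-1],
    [0,0,0,0,0,0.022,-1],
    [0,0,0,0,0,0.02,-1],
    [0,0,0,0,0,0.012,-1],
    [0,0,0,0,0,0.007,-1],
    [0,0,0,0,0,0.004,-1],
    [0,0,0,0,0,0.002,-1],
  ],
)

```text
clock: 9.75
tcp_pos: [0.4604, 0.2523, 0.0359]
orientation: [-0.171, 3.136, 0.001]
contact_force: [0.4, 0.2, -2.6]
grip_width: 0.0552
gripper_force: 43.4
```

Emit:
apply_moves(
  moves=[
    [0,0,0,0,0,0.001,-1],
    [0,0,0,0,0,0.001,-1],
    [0,0,0,0,0,0,-1],
    [0,0,0,0,0,0,-1],
    [0,0,0,0,0,0,-1],
    [0,0,0,0,0,0,-1],
    [0,0,0,0,0,0,-1],
    [0,0,0,0,0,0,-1],
  ],
)

```text
clock: 10.42
tcp_pos: [0.4599, 0.2521, 0.0336]
orientation: [-0.171, 3.137, 0.0]
contact_force: [1.1, -0.7, -2.0]
grip_width: 0.0553
gripper_force: 43.4
```

Emit:
apply_moves(
  moves=[
    [0,0,0,0,0,0.0005,-1],
    [0,0,0,0,0,0.0005,-1],
    [0,0,0,0,0,0.0005,-1],
    [0,0,0,0,0,0,-1],
    [0,0,0,0,0,0,-1],
    [0,0,0,0,0,0,-1],
    [0,0,0,0,0,0,-1],
    [0,0,0,0,0,0,-1],
  ],
)

```text
clock: 11.08
tcp_pos: [0.4599, 0.2521, 0.0327]
orientation: [-0.171, 3.137, 0.0]
contact_force: [-2.6, -1.5, 7.3]
grip_width: 0.0557
gripper_force: 44.5
```

It has touched the floor, so I'll release and retreat upward.

Emit:
apply_moves(
  moves=[
    [0,0,0,0,0,0,-0.2],
    [0,0,0,0,0,0,0.2],
    [0,0,0,0,0,0,0.6],
    [0,0,0,0,0,0,1],
    [0,0,0,0,0,0,1],
    [0,0,0,0,0,0,1],
    [0,0,0,0,0,-0.01,1],
    [0,0,0,0,0,-0.02,1],
  ],
)

```text
clock: 11.75
tcp_pos: [0.4584, 0.2511, 0.0609]
orientation: [0.171, -3.133, 0.004]
contact_force: [-0.2, -0.1, -0.4]
grip_width: 0.0853
gripper_force: 0.0
```

Emit:
apply_moves(
  moves=[
    [0,0,0,0,0,-0.027,1],
    [0,0,0,0,0,-0.027,1],
    [0,0,0,0,0,-0.027,1],
    [0,0,0,0,0,-0.027,1],
    [0,0,0,0,0,-0.027,1],
    [0,0,0,0,0,-0.027,1],
    [0,0,0,0,0,-0.015,1],
    [0,0,0,0,0,0,1],
  ],
)

```text
clock: 12.42
tcp_pos: [0.4617, 0.2531, 0.2435]
orientation: [-0.17, 3.131, 0.007]
contact_force: [0.1, 0.3, 0.2]
grip_width: 0.0855
gripper_force: 0.0
```

```bash
python3 look.py pics/w5.png square_pot .4605 .252 .1106 .004 packed_round .4 .2444 0 .004 packed_square .5205 .2575 .1106 .004;python3 plan.py .5600 -.199 .24 1.681
python3 - <<'E'
from h import *
a=cv2.imread("pics/w5.png");b=cv2.resize(grab_frame("scene")[180:300,270:410],(448,384));cv2.imwrite("pics/w5b.png",np.hstack([a[:,120:400],b]))
E
```

```text
square_pot p 0.81 ext [259. 167.  46.  51.] pred [259. 167.] fit [0.4587 0.2524 0.1007] 0.076
packed_round p 0.82 ext [259. 118.  52.  48.] pred [258. 117.] fit [0.4012 0.2461 0.0985] 0.017
packed_square p 0.65 ext [259. 219.  49.  45.] pred [258. 211.] fit [0.5215 0.2594 0.0869] 0.157
t 12.62 at [0.4591 0.2516 0.2381] theta 1.6799 w 0.0853 F [-0.8  0.3 -0.5]
turn [-0.01 -0.02 -0.01] then shift [-0.0507 -0.4589 -0.0019] | 13.2 rows
```

View pics/w5b.png

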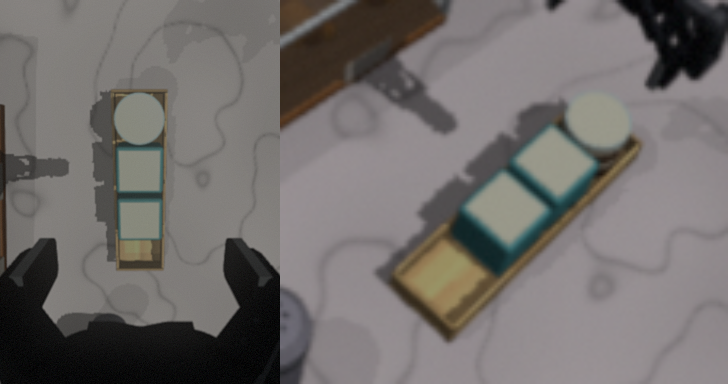

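The second pot is seated square between the packed ones, and the far-end place is free. Going for the round pot.

Emit:
apply_moves(
  moves=[
    [0,0,0,-0.002,-0.018,0,1],
    [0,0,0,-0.0035,-0.032,0,1],
    [0,0,0,-0.0035,-0.032,0,1],
    [0,0,0,-0.0035,-0.032,0,1],
    [0,0,0,-0.0035,-0.032,0,1],
    [0,0,0,-0.0035,-0.032,0,1],
    [0,0,0,-0.0035,-0.032,0,1],
    [0,0,0,-0.0035,-0.032,0,1],
  ],
)

```text
clock: 13.33
tcp_pos: [0.5119, 0.0127, 0.2379]
orientation: [0.171, -3.135, 0.001]
contact_force: [0.0, 0.9, -0.4]
grip_width: 0.0856
gripper_force: 0.0
```

Emit:
apply_moves(
  moves=[
    [0,0,0,-0.0035,-0.032,0,1],
    [0,0,0,-0.0035,-0.032,0,1],
    [0,0,0,-0.0035,-0.032,0,1],
    [0,0,0,-0.0035,-0.032,0,1],
    [0,0,0,-0.0035,-0.032,0,1],
    [0,0,0,-0.0035,-0.032,0,1],
    [0,0,0,-0.003,-0.025,0,1],
    [0,0,0,0,0,0,1],
  ],
)

```text
clock: 14.0
tcp_pos: [0.5591, -0.2052, 0.2379]
orientation: [0.159, -3.136, 0.005]
contact_force: [0.7, 0.5, 0.5]
grip_width: 0.0852
gripper_force: 0.0
```

```bash
python3 -c "
from bench import grab_frame;[grab_frame('wrist') for _ in range(4)]"; python3 look.py pics/w6.png round_pot .559 -.199 0 0 stencil .4936 -.365 -.05 0;python3 plan.py .5595 -.199 .028 1.681
```

```text
round_pot p 0.88 ext [261. 172.  47.  56.] pred [259. 169.] fit [ 0.5625 -0.1968  0.0188] 0.03
stencil unseen
t 14.35 at [ 0.56   -0.1972  0.2387] theta 1.682 w 0.0855 F [-0.3 -0.8 -0.3]
turn [ 0.01 -0.    0.01] then shift [ 0.0007 -0.0017  0.2107] | 6.0 rows
```

Emit:
apply_moves(
  moves=[
    [0,0,0,-0.001,-0.001,0.03,1],
    [0,0,0,0,0,0.035,1],
    [0,0,0,0,0,0.035,1],
    [0,0,0,0,0,0.035,1],
    [0,0,0,0,0,0.03,1],
    [0,0,0,0,0,0.023,1],
    [0,0,0,0,0,0.015,1],
    [0,0,0,0,0,0.008,1],
  ],
)

```text
clock: 15.02
tcp_pos: [0.5599, -0.1981, 0.0257]
orientation: [0.174, -3.134, -0.002]
contact_force: [-0.2, 0.9, -0.3]
grip_width: 0.0853
gripper_force: 0.0
```

Emit:
apply_moves(
  moves=[
    [0,0,0,0,0,0,1],
    [0,0,0,0,0,0,0],
    [0,0,0,0,0,0,-1],
    [0,0,0,0,0,0,-1],
    [0,0,0,0,0,0,-1],
    [0,0,0,0,0,0,-1],
    [0,0,0,0,0,0,-1],
    [0,0,0,0,0,0,-1],
  ],
)

```text
clock: 15.68
tcp_pos: [0.5622, -0.1994, 0.0298]
orientation: [-0.172, 3.134, 0.0]
contact_force: [-1.0, 1.6, 6.4]
grip_width: 0.055
gripper_force: 41.9
```

Emit:
apply_moves(
  moves=[
    [0,0,0,0,0,-0.008,-1],
    [0,0,0,0,0,-0.016,-1],
    [0,0,0,0,0,-0.03,-1],
    [0,0,0,0,0,-0.036,-1],
    [0,0,0,0,0,-0.036,-1],
    [0,0,0,0,0,-0.036,-1],
    [0,0,0,0,0,-0.03,-1],
    [0,0,0,0,0,-0.018,-1],
  ],
)

```text
clock: 16.35
tcp_pos: [0.562, -0.2005, 0.2428]
orientation: [-0.17, 3.132, -0.002]
contact_force: [0.8, -0.5, -2.5]
grip_width: 0.0551
gripper_force: 43.4
```

```bash
python3 plan.py .580 .2652 .24 1.681
```

```text
t 16.35 at [ 0.562  -0.2005  0.2428] theta 1.6791 w 0.0551 F [ 0.8 -0.5 -2.5]
turn [-0.02  0.05 -0.02] then shift [-0.0691  0.4609  0.0028] | 13.3 rows
```

Emit:
apply_moves(
  moves=[
    [0,0,0,-0.002,0.012,0,-1],
    [0,0,0,-0.0035,0.024,0,-1],
    [0,0,0,-0.005,0.034,0,-1],
    [0,0,0,-0.005,0.034,0,-1],
    [0,0,0,-0.005,0.034,0,-1],
    [0,0,0,-0.005,0.034,0,-1],
    [0,0,0,-0.005,0.034,0,-1],
    [0,0,0,-0.005,0.034,0,-1],
  ],
)

```text
clock: 17.02
tcp_pos: [0.5688, 0.0452, 0.2368]
orientation: [0.172, -3.135, -0.0]
contact_force: [0.7, -0.3, -3.0]
grip_width: 0.0552
gripper_force: 43.3
```

Emit:
apply_moves(
  moves=[
    [0,0,0,-0.005,0.034,0,-1],
    [0,0,0,-0.005,0.034,0,-1],
    [0,0,0,-0.005,0.034,0,-1],
    [0,0,0,-0.005,0.034,0,-1],
    [0,0,0,-0.005,0.034,0,-1],
    [0,0,0,-0.006,0.034,0,-1],
    [0,0,0,-0.005,0.02,0,-1],
    [0,0,0,0,0,0,-1],
  ],
)

```text
clock: 17.68
tcp_pos: [0.5788, 0.2773, 0.2361]
orientation: [0.185, -3.133, -0.004]
contact_force: [-0.6, 0.1, -3.4]
grip_width: 0.0548
gripper_force: 43.4
```

Emit:
apply_moves(
  moves=[
    [0,0,0,0,0,0.015,-1],
    [0,0,0,0,0,0.025,-1],
    [0,0,0,0,0,0.025,-1],
    [0,0,0,0,0,0.02,-1],
    [0,0,0,0,0,0.015,-1],
    [0,0,0,0,0,0,-1],
    [0,0,0,0,0,0,-1],
    [0,0,0,0,0,0,-1],
  ],
)

```text
clock: 18.35
tcp_pos: [0.5818, 0.2695, 0.1386]
orientation: [-0.171, 3.136, 0.0]
contact_force: [0.1, 0.1, -3.1]
grip_width: 0.0551
gripper_force: 43.4
```

```bash
python3 look.py pics/w7.png packed_square .521 .259 .1106 .004 square_pot .460 .252 .1106 .004 packed_round .4 .2444 0 .004; python3 plan.py .580 .2652 .033 1.681
```

```text
packed_square p 0.64 ext [256. 122.  78.  74.] pred [256. 122.] fit [0.5205 0.2591 0.113 ] 0.042
square_pot p 0.97 ext [256.  40.  80.  80.] pred [255.  42.] fit [0.4577 0.252  0.1099] 0.021
packed_round unseen
t 18.55 at [0.5823 0.2697 0.1392] theta 1.6798 w 0.0548 F [-0.1 -1.2 -2.8]
turn [ 0.01  0.02 -0.01] then shift [ 0.0028 -0.0042  0.1062] | 3.0 rows
```

View pics/w7.png

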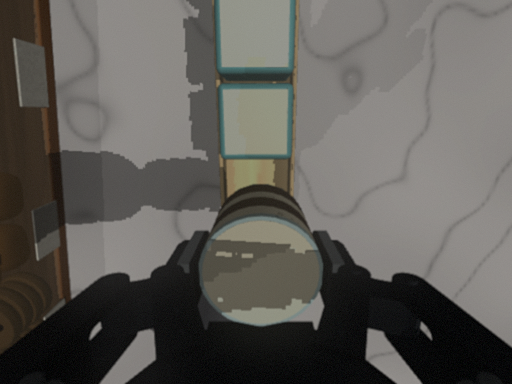

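The round pot is held upright at (261,270), and the row's centreline is near column 257. That matches the 4 mm correction I worked out, so I'll correct and lower.

Emit:
apply_moves(
  moves=[
    [0,0,0,0.002,-0.004,0,-1],
    [0,0,0,0,0,0.018,-1],
    [0,0,0,0,0,0.022,-1],
    [0,0,0,0,0,0.022,-1],
    [0,0,0,0,0,0.018,-1],
    [0,0,0,0,0,0.012,-1],
    [0,0,0,0,0,0.007,-1],
    [0,0,0,0,0,0.003,-1],
  ],
)

```text
clock: 19.22
tcp_pos: [0.5799, 0.2649, 0.0353]
orientation: [0.171, -3.136, 0.001]
contact_force: [0.5, -0.3, -1.9]
grip_width: 0.0549
gripper_force: 43.4
```

Emit:
apply_moves(
  moves=[
    [0,0,0,0,0,0.001,-1],
    [0,0,0,0,0,0,-1],
    [0,0,0,0,0,0,-1],
    [0,0,0,0,0,0,-1],
    [0,0,0,0,0,0,-1],
    [0,0,0,0,0,0,-1],
    [0,0,0,0,0,0,-1],
    [0,0,0,0,0,0,-1],
  ],
)

```text
clock: 19.88
tcp_pos: [0.5802, 0.2653, 0.0351]
orientation: [-0.171, 3.137, 0.0]
contact_force: [-0.6, -0.1, -1.8]
grip_width: 0.055
gripper_force: 43.4
```

Emit:
apply_moves(
  moves=[
    [0,0,0,0,0,0.0005,-1],
    [0,0,0,0,0,0.0005,-1],
    [0,0,0,0,0,0.0005,-1],
    [0,0,0,0,0,0,-1],
    [0,0,0,0,0,0,-1],
    [0,0,0,0,0,0,-1],
    [0,0,0,0,0,0,-1],
    [0,0,0,0,0,0,-1],
  ],
)

```text
clock: 20.55
tcp_pos: [0.5802, 0.2652, 0.0339]
orientation: [-0.171, 3.137, 0.0]
contact_force: [-3.4, -2.3, 5.7]
grip_width: 0.0552
gripper_force: 44.0
```

Touching the floor again, so I'll release, rise and check.

Emit:
apply_moves(
  moves=[
    [0,0,0,0,0,0,-0.2],
    [0,0,0,0,0,0,0.2],
    [0,0,0,0,0,0,0.6],
    [0,0,0,0,0,0,1],
    [0,0,0,0,0,0,1],
    [0,0,0,0,0,0,1],
    [0,0,0,0,0,-0.01,1],
    [0,0,0,0,0,-0.02,1],
  ],
)

```text
clock: 21.22
tcp_pos: [0.5785, 0.2644, 0.0619]
orientation: [0.171, -3.133, 0.003]
contact_force: [-0.4, -0.5, 1.0]
grip_width: 0.0854
gripper_force: 0.0
```

Emit:
apply_moves(
  moves=[
    [0,0,0,0,0,-0.027,1],
    [0,0,0,0,0,-0.027,1],
    [0,0,0,0,0,-0.027,1],
    [0,0,0,0,0,-0.027,1],
    [0,0,0,0,0,-0.027,1],
    [0,0,0,0,0,-0.027,1],
    [0,0,0,0,0,-0.015,1],
    [0,0,0,0,0,0,1],
  ],
)

```text
clock: 21.88
tcp_pos: [0.5823, 0.266, 0.2457]
orientation: [-0.17, 3.13, 0.006]
contact_force: [0.6, 0.3, 0.2]
grip_width: 0.0859
gripper_force: 0.0
```

```bash
python3 - <<'E'
from h import *
for _ in range(4): grab_frame("wrist")
t=wfc("top");P={"round_pot":(.58,.2652),"square_pot":(.4595,.252),"packed_round":(.4,.2444),"packed_square":(.5205,.2575)}
o=telemetry.get_obs();w=wfc("wrist",o);a=grab_frame("wrist");b=grab_frame("scene");s=wfc("scene")
cv2.imwrite("pics/w8.png",np.hstack([a[:,120:400],cv2.resize(b[180:300,270:410],(448,384))]))
T=np.array([.4903,.2549]);c,sn=np.cos(.1106),np.sin(.1106)
for n,p in P.items():
    for cn,cam in(("wrist",w),("scene",s)):
        pu=proj(cam,np.array([[*p,.035]]))[0]
        ds=[d for d in silhouettes(n,cn) if np.hypot(*(np.array(d["extent"][:2])-pu))<14]
        if ds:
            q,f=fit(n,[(cam,ds[0]["mask"])],np.array([*p,.1106]),.004);d=q[:2]-T
            print(n,cn,np.round(q,4),round(f,3),"tray xy",np.round([d@[c,sn],d@[-sn,c]],4))
E
python3 plan.py .58 .0 .25 1.681
```

```text
round_pot wrist [0.58   0.2655 0.6367] 0.022 tray xy [0.0904 0.0007]
round_pot scene [0.5802 0.2643 0.0091] 0.052 tray xy [ 0.0904 -0.0006]
square_pot wrist [0.4598 0.2523 0.0976] 0.051 tray xy [-0.0306  0.0008]
square_pot scene [0.4613 0.2495 0.6509] 0.747 tray xy [-0.0294 -0.0022]
packed_round wrist [0.3963 0.2461 0.163 ] 0.136 tray xy [-0.0944  0.0017]
packed_round scene [0.3863 0.2437 0.1891] 0.707 tray xy [-0.1046  0.0003]
packed_square wrist [0.5203 0.2591 0.1082] 0.059 tray xy [0.0303 0.0009]
packed_square scene [0.5198 0.2592 0.1506] 0.203 tray xy [0.0298 0.001 ]
t 22.58 at [0.5801 0.2651 0.2403] theta 1.6798 w 0.0855 F [-0.7  0.8  0.7]
turn [-0.   -0.   -0.01] then shift [ 0.0293 -0.2635 -0.0097] | 7.6 rows
```

View pics/w8.png

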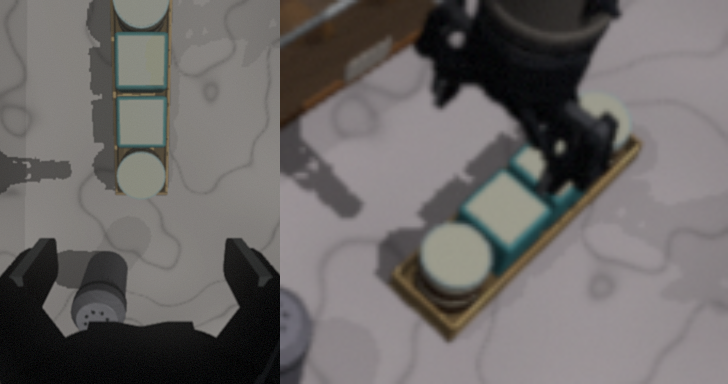

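All four pots are in the row: round at tray x = 90 mm, square at -31 mm, across offsets about 1 mm. Next I'll turn and go over the stencil.

Emit:
apply_moves(
  moves=[
    [0,0,1,0,0,0,1],
    [0,0,1,0,0,0,1],
    [0,0,1,0,0,0,1],
    [0,0,1,0,0,0,1],
    [0,0,1,0,0,0,1],
    [0,0,1,0,0,0,1],
    [0,0,1,0,0,0,1],
    [0,0,1,0,0,0,1],
  ],
)

```text
clock: 23.25
tcp_pos: [0.5801, 0.2652, 0.2405]
orientation: [1.127, 2.932, 0.0]
contact_force: [-0.3, 0.7, -0.3]
grip_width: 0.0857
gripper_force: 0.0
```

Emit:
apply_moves(
  moves=[
    [0,0,1,0,0,0,1],
    [0,0,1,0,0,0,1],
    [0,0,1,0,0,0,1],
    [0,0,1,0,0,0,1],
    [0,0,1,0,0,0,1],
    [0,0,1,0,0,0,1],
    [0,0,1,0,0,0,1],
    [0,0,1,0,0,0,1],
  ],
)

```text
clock: 23.92
tcp_pos: [0.5801, 0.2653, 0.2405]
orientation: [-2.222, -2.221, -0.0]
contact_force: [0.3, -0.2, 0.5]
grip_width: 0.085
gripper_force: 0.0
```

```bash
python3 plan.py .4935 -.365 .25 -.05; python3 -c "
from bench import telemetry;print(telemetry.get_obs()['joints'].round(2))"
```

```text
t 23.92 at [0.5801 0.2653 0.2405] theta -0.0007 w 0.085 F [ 0.3 -0.2  0.5]
turn [ 0.   -0.    0.47] then shift [-0.6338 -0.055  -0.0095] | 18.2 rows
[-0.95  0.45  0.58  1.67 -0.27  1.1  -0.29]
```

Emit:
apply_moves(
  moves=[
    [0,0,0,-0.022,-0.003,-0.002,1],
    [0,0,0,-0.035,-0.005,-0.002,1],
    [0,0,0,-0.035,-0.005,-0.002,1],
    [0,0,0,-0.035,-0.005,-0.002,1],
    [0,0,0,-0.035,-0.005,-0.001,1],
    [0,0,0,-0.035,-0.005,0,1],
    [0,0,0,-0.035,-0.005,0,1],
    [0,0,0,-0.035,-0.005,0,1],
  ],
)

```text
clock: 24.58
tcp_pos: [0.5429, -0.0035, 0.2498]
orientation: [2.216, 2.227, 0.001]
contact_force: [0.3, -0.6, -0.2]
grip_width: 0.0855
gripper_force: 0.0
```

Emit:
apply_moves(
  moves=[
    [0,0,0,-0.035,-0.005,0,1],
    [0,0,0,-0.035,-0.005,0,1],
    [0,0,0,-0.035,-0.005,0,1],
    [0,0,0,-0.035,-0.005,0,1],
    [0,0,0,-0.035,-0.005,0,1],
    [0,0,0,-0.035,-0.005,0,1],
    [0,0,0,-0.035,-0.005,0,1],
    [0,0,0,-0.035,-0.005,0,1],
  ],
)

```text
clock: 25.25
tcp_pos: [0.5042, -0.2836, 0.2497]
orientation: [2.216, 2.227, 0.001]
contact_force: [0.9, -0.2, -1.3]
grip_width: 0.0855
gripper_force: 0.0
```

Emit:
apply_moves(
  moves=[
    [0,0,0,-0.035,-0.004,0,1],
    [0,0,0,-0.03,-0.003,0,1],
    [0,0,0,-0.018,-0.002,0,1],
    [0,0,0.47,0,0,0,1],
    [0,0,0,0,0,0,1],
    [0,0,0,0,0,0,1],
    [0,0,0,0,0,0,1],
    [0,0,0,0,0,0,1],
  ],
)

```text
clock: 25.92
tcp_pos: [0.4964, -0.3641, 0.2494]
orientation: [-2.268, -2.174, -0.001]
contact_force: [-0.8, 1.0, -0.1]
grip_width: 0.0854
gripper_force: 0.0
```

```bash
python3 look.py pics/w9.png stencil .4935 -.365 -.05 0;python3 plan.py .4935 -.365 .05 -.05
```

```text
stencil p 0.59 ext [260. 166. 183.  60.] pred [258. 168.] fit [ 0.4952 -0.3645 -0.0427] 0.24
t 26.02 at [ 0.4963 -0.3643  0.2495] theta -0.043 w 0.0852 F [-0.1 -0.1 -0.6]
turn [ 0.   -0.    0.07] then shift [-0.0008 -0.0027  0.1995] | 5.7 rows
```

View pics/w9.png

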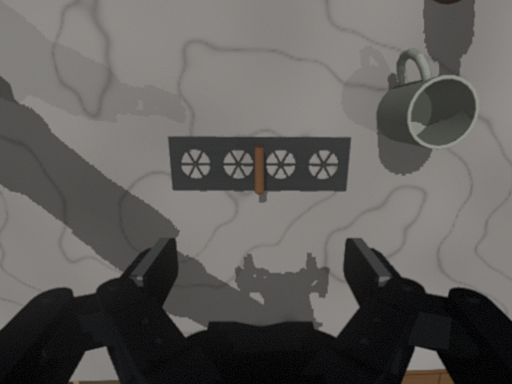

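Seen from above, the stencil is parallel to the image rows. Its edges are at rows 137/191 and columns 169–350, with the fin at column 259, so the tool is aligned. Descending to grip the fin.

Emit:
apply_moves(
  moves=[
    [0,0,0,-0.0005,-0.0005,0.03,1],
    [0,0,0,0,0,0.036,1],
    [0,0,0,0,0,0.036,1],
    [0,0,0,0,0,0.036,1],
    [0,0,0,0,0,0.036,1],
    [0,0,0,0,0,0.03,1],
    [0,0,0,0,0,0.018,1],
    [0,0,0,0,0,0.01,1],
  ],
)

```text
clock: 26.68
tcp_pos: [0.4943, -0.3641, 0.0147]
orientation: [-2.267, -2.17, 0.001]
contact_force: [0.6, -0.4, 0.3]
grip_width: 0.0855
gripper_force: 0.0
```

Emit:
apply_moves(
  moves=[
    [0,0,0,0,0,0,1],
    [0,0,0,0,0,0,0.5],
    [0,0,0,0,0,0,0],
    [0,0,0,0,0,0,-0.4],
    [0,0,0,0,0,0,-0.6],
    [0,0,0,0,0,0,-1],
    [0,0,0,0,0,0,-1],
    [0,0,0,0,0,0,-1],
  ],
  grip_force=60,
)

```text
clock: 27.35
tcp_pos: [0.4957, -0.3659, 0.0182]
orientation: [2.27, 2.17, 0.001]
contact_force: [-0.3, 1.6, 4.9]
grip_width: 0.0111
gripper_force: 59.4
```

Emit:
apply_moves(
  moves=[
    [0,0,0,0,0,0,-1],
    [0,0,0,0,0,0,-1],
    [0,0,0,0,0,0,-1],
    [0,0,0,0,0,0,-1],
    [0,0,0,0,0,0,-1],
    [0,0,0,0,0,0,-1],
    [0,0,0,0,0,0,-1],
    [0,0,0,0,0,0,-1],
  ],
)

```text
clock: 28.02
tcp_pos: [0.4957, -0.3659, 0.0182]
orientation: [2.27, 2.171, 0.001]
contact_force: [0.1, 0.8, 5.2]
grip_width: 0.0112
gripper_force: 59.5
```

Emit:
apply_moves(
  moves=[
    [0,0,0,0,0,-0.006,-1],
    [0,0,0,0,0,-0.014,-1],
    [0,0,0,0,0,-0.03,-1],
    [0,0,0,0,0,-0.036,-1],
    [0,0,0,0,0,-0.036,-1],
    [0,0,0,0,0,-0.036,-1],
    [0,0,0,0,0,-0.036,-1],
    [0,0,0,0,0,-0.02,-1],
  ],
)

```text
clock: 28.68
tcp_pos: [0.4957, -0.367, 0.2366]
orientation: [2.269, 2.166, 0.002]
contact_force: [-0.5, -0.9, -2.5]
grip_width: 0.0114
gripper_force: 58.7
```

Emit:
apply_moves(
  moves=[
    [0,0,0,0,0,-0.006,-1],
    [0,0,-0.25,0,0,0,-1],
    [0,0,-0.5,0,0,0,-1],
    [0,0,-0.5,0,0,0,-1],
    [0,0,-0.25,0,0,0,-1],
    [0,0,0,0,0,0,-1],
    [0,0,0,0,0,0,-1],
    [0,0,0,0,0,0,-1],
  ],
)

```text
clock: 29.35
tcp_pos: [0.495, -0.3655, 0.2367]
orientation: [-2.094, -2.341, 0.001]
contact_force: [0.0, 0.1, -0.6]
grip_width: 0.0111
gripper_force: 58.6
```

```bash
python3 plan.py .4905 .2555 .235 .1106;  python3 look.py stencil .4957 -.366 .11 .215
```

```text
t 29.35 at [ 0.495  -0.3655  0.2367] theta 0.1113 w 0.0111 F [ 0.   0.1 -0.6]
turn [-0.01 -0.01  0.01] then shift [0.6177 0.0641 0.0017] | 17.7 rows
stencil p 0.59 ext [262. 245. 436. 159.] pred [262. 251.] fit [ 0.495  -0.3653  0.1111] 0.27
```

The stencil sits centred and level in the gripper. Carrying it over.

Emit:
apply_moves(
  moves=[
    [0,0,0,0.01,0.001,0,-1],
    [0,0,0,0.02,0.002,0,-1],
    [0,0,0,0.03,0.003,0,-1],
    [0,0,0,0.032,0.0035,0,-1],
    [0,0,0,0.032,0.0035,0,-1],
    [0,0,0,0.032,0.0035,0,-1],
    [0,0,0,0.032,0.0035,0,-1],
    [0,0,0,0.032,0.0035,0,-1],
  ],
)

```text
clock: 30.12
tcp_pos: [0.4936, -0.1422, 0.2375]
orientation: [-2.093, -2.342, -0.001]
contact_force: [0.2, -0.0, -1.8]
grip_width: 0.0113
gripper_force: 58.6
```

Emit:
apply_moves(
  moves=[
    [0,0,0,0.032,0.0035,0,-1],
    [0,0,0,0.032,0.0035,0,-1],
    [0,0,0,0.032,0.0035,0,-1],
    [0,0,0,0.032,0.0035,0,-1],
    [0,0,0,0.032,0.0035,0,-1],
    [0,0,0,0.032,0.003,0,-1],
    [0,0,0,0.032,0.003,0,-1],
    [0,0,0,0.032,0.003,0,-1],
  ],
)

```text
clock: 30.78
tcp_pos: [0.4909, 0.115, 0.2377]
orientation: [-2.093, -2.342, -0.001]
contact_force: [0.3, 1.0, -0.3]
grip_width: 0.0112
gripper_force: 58.6
```

Emit:
apply_moves(
  moves=[
    [0,0,0,0.032,0.003,0,-1],
    [0,0,0,0.032,0.003,0,-1],
    [0,0,0,0.026,0.002,0,-1],
    [0,0,0,0.016,0.001,0,-1],
    [0,0,0,0.008,0,0,-1],
    [0,0,0,0,0,0,-1],
    [0,0,0,0,0,0,-1],
    [0,0,0,0,0,0,-1],
  ],
)

```text
clock: 31.45
tcp_pos: [0.4882, 0.225, 0.2375]
orientation: [2.097, 2.339, -0.001]
contact_force: [0.5, 0.2, -1.4]
grip_width: 0.0112
gripper_force: 58.6
```

```bash
python3 plan.py .4905 .2555 .1 .1106
```

```text
t 31.45 at [0.4882 0.225  0.2375] theta 0.1092 w 0.0112 F [ 0.5  0.2 -1.4]
turn [-0.    0.01 -0.01] then shift [0.0301 0.0056 0.1375] | 4.0 rows
```

Emit:
apply_moves(
  moves=[
    [0,0,0,0.01,0.002,0,-1],
    [0,0,0,0.01,0.002,0,-1],
    [0,0,0,0.008,0.0015,0.01,-1],
    [0,0,0,0.002,0,0.02,-1],
    [0,0,0,0,0,0.025,-1],
    [0,0,0,0,0,0.025,-1],
    [0,0,0,0,0,0.02,-1],
    [0,0,0,0,0,0.012,-1],
  ],
)

```text
clock: 32.12
tcp_pos: [0.4886, 0.2578, 0.1224]
orientation: [-2.092, -2.343, 0.006]
contact_force: [-0.4, -0.4, -1.5]
grip_width: 0.0115
gripper_force: 58.6
```

Emit:
apply_moves(
  moves=[
    [0,0,0,0,0,0.005,-1],
    [0,0,0,0,0,0,-1],
    [0,0,0,0,0,0,-1],
    [0,0,0,0,0,0,-1],
    [0,0,0,0,0,0,-1],
    [0,0,0,0,0,0,-1],
    [0,0,0,0,0,0,-1],
    [0,0,0,0,0,0,-1],
  ],
)

```text
clock: 32.78
tcp_pos: [0.4902, 0.2578, 0.1209]
orientation: [2.093, 2.343, 0.001]
contact_force: [-0.0, -0.0, -0.9]
grip_width: 0.0108
gripper_force: 58.6
```

```bash
python3 plan.py .4905 .2555 .1 .1106; python3 look.py pics/w10a.png stencil .4905 .2555 .11 .102
python3 - <<'E'
from h import *
a=cv2.imread("pics/w10a.png");b=cv2.resize(grab_frame("scene")[180:300,270:410],(448,384));cv2.imwrite("pics/w10.png",np.hstack([cv2.resize(a,(350,384)),b]))
E
```

```text
t 32.78 at [0.4902 0.2578 0.1209] theta 0.1122 w 0.0108 F [-0.  -0.  -0.9]
turn [ 0.01 -0.01  0.02] then shift [-0.0024  0.0001  0.0209] | 0.6 rows
stencil p 0.68 ext [260. 246. 436. 160.] pred [261. 256.] fit [0.4899 0.2586 0.1116] 0.272
```

View pics/w10.png

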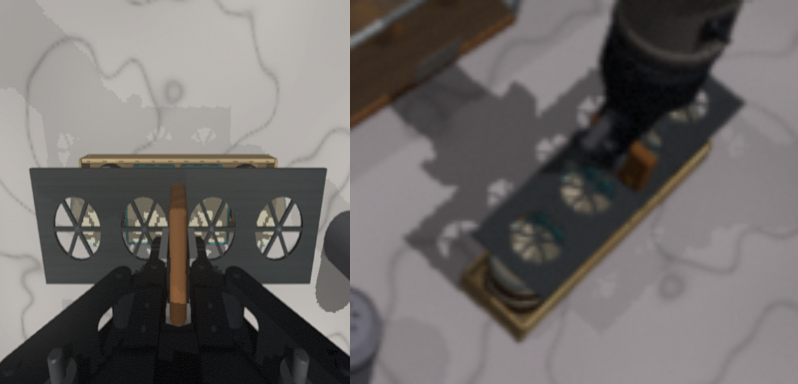

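The stencil is parallel to the tray, level, with its cut-outs over the row. One small correction remains, then the final descent to 15 mm.

Emit:
apply_moves(
  moves=[
    [0,0,0,-0.002,0,0.003,-1],
    [0,0,0,0,0,0.005,-1],
    [0,0,0,0,0,0.005,-1],
    [0,0,0,0,0,0.004,-1],
    [0,0,0,0,0,0.003,-1],
    [0,0,0,0,0,0.001,-1],
    [0,0,0,0,0,0,-1],
    [0,0,0,0,0,0,-1],
  ],
)

```text
clock: 33.6
tcp_pos: [0.4903, 0.2557, 0.0995]
orientation: [2.093, 2.342, 0.0]
contact_force: [-0.3, 1.3, -1.9]
grip_width: 0.0112
gripper_force: 58.6
```

Emit:
apply_moves(
  moves=[
    [0,0,0,0,0,0,-1],
    [0,0,0,0,0,0,-1],
    [0,0,0,0,0,0,-1],
    [0,0,0,0,0,0,-1],
    [0,0,0,0,0,0,-1],
    [0,0,0,0,0,0,-1],
    [0,0,0,0,0,0,-1],
    [0,0,0,0,0,0,-1],
  ],
)

```text
clock: 34.27
tcp_pos: [0.4902, 0.2557, 0.0995]
orientation: [-2.093, -2.343, 0.0]
contact_force: [-0.4, -1.3, -2.1]
grip_width: 0.0111
gripper_force: 58.6
```

```bash
python3 plan.py .4905 .2555 .0995 .1106; python3 look.py pics/w11.png stencil .4905 .2555 .11 .081
python3 - <<'E'
from h import *
grab_frame("scene");grab_frame("top")
for n in("scene","top"):
  cam=wfc(n);d=silhouettes("stencil",n)
  for z in (.075,.081,.087):
    print(n,z,fit("stencil",[(cam,d[0]["mask"])],np.array([.4905,.2555,.11]),z))
E
```

```text
t 34.27 at [0.4902 0.2557 0.0995] theta 0.1122 w 0.0111 F [-0.4 -1.3 -2.1]
turn [-0.   -0.    0.02] then shift [-0.0002  0.0002 -0.    ] | 0.0 rows
stencil p 0.71 ext [263. 245. 436. 158.] pred [261. 253.] fit [0.4901 0.2565 0.1116] 0.266
scene 0.075 (array([0.4905, 0.2555, 0.11  ]), np.float64(1.0))
scene 0.081 (array([0.4905, 0.2555, 0.11  ]), np.float64(1.0))
scene 0.087 (array([0.4905, 0.2555, 0.11  ]), np.float64(1.0))
top 0.075 (array([0.48855222, 0.25590627, 0.10933106]), np.float64(0.4171839119659868))
top 0.081 (array([0.48857178, 0.25423575, 0.11410251]), np.float64(0.4183041965939378))
top 0.087 (array([0.48823716, 0.25266599, 0.11349405]), np.float64(0.42087346024636063))
```

All readings are within tolerance and the arm is still, so I'm handing in.

```bash
python3 -c "
from bench import order;print(order.hand_in())"
```

```text
the job is handed in; nothing more can be done
None
```

The job is handed in, though the hand-in returned no verdict: both loose pots are seated in the tray's free places, and the stencil is held still and level about 15 mm above all four rims, measured square and centred within about 2 mm.

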